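# Lock the tube carousel with its slide bar

## Task

Park the sample-tube carousel so that it cannot swing round: push the black peg to turn the white disc until the slot in its rim faces the steel locking bar, then push the bar's thumb plate until the bar is fully home in the slot, and take the hand away. This is pushing work only: do not lift the disc or the tubes that stand in it, leave the tubes in their holes, and leave the tube rack, beaker and marker beside it where they are.

Things in the scene. Friction and masses are not known exactly. Their poses are not given: they have to be found in the camera images.
- stand: Grey round carousel stand, fixed, foot 168 mm across. Origin: on the worktop under its upright steel spindle (18 mm thick, top at 58 mm); z up. The locking bar lies on its -x side, along its x axis, in an aluminium guide block 42 mm wide and 48 mm high, from x = -112 to -86 mm. Its yaw differs from run to run; the bar lies to the right of the disc as seen from the robot, within 30 degrees.
- disc: White plastic disc, 148 mm across, 24 mm thick, about 0.5 kg, lying loose over the spindle (1.5 mm play); it turns either way and stays where left. Origin: middle of its underside, 22 mm above the worktop. Slot at its -x, black peg at +x. Its yaw equals the stand's when the slot faces the bar; it starts at least 35 degrees off. Tube holes 54 mm from the axis, none within 76 degrees of the peg.
- slot (a point): Point in the disc's slot: on its centre line, 60 mm from the axis, at half thickness. The slot is 17 mm wide, cut through the full thickness, straight in from the rim to 46 mm from the axis.
- peg (a point): A point inside the black turning peg, 66 mm above the worktop and 54 mm from the axis. The peg is round, upright, fixed to the disc, 14 mm thick and 37 mm high (from the disc's top face at 46 mm to 83 mm above the worktop). A sideways push of 1 to 5 N on it turns the disc.
- lock_bar (a joint): How far the steel bar is pushed towards the disc, m: 0 fully back, 0.034 home (hard stop: thumb plate meets guide block); against the plain rim it stops at 0.010 to 0.012. Slides along the stand's +x with some 2 N of friction, stays where left. 14 mm wide, 10 mm thick, centre line at 34 mm; the nose tapers over 12 mm to 6 mm wide, so it draws in a slot up to 4 mm off at the rim.
- thumb_plate (a point): Middle of the outer face (the one to push, away from the disc) of the bar's upright thumb plate, 60 mm above the worktop. Plate 40 mm wide, 6 mm thick, from 28 to 78 mm above the worktop; 152 mm from the spindle axis when the bar is fully back, 118 mm when home. It moves with the bar.
- bar_nose (a point): Middle of the tip of the bar's nose, 34 mm above the worktop; 84 mm from the spindle axis when fully back, 50 mm when home.
- tube_1: Capped sample tube, 17 mm across the cap, 64 mm high, blue cap, standing loose in one of the disc's holes at x = -20, y = -50 mm in the disc's frame. Origin: middle of its foot, 26 mm above the worktop; its top is 90 mm above the worktop. Stays in its hole.
- tube_3: Capped sample tube, 17 mm across the cap, 64 mm high, red cap, standing loose in one of the disc's holes at x = 13, y = -52 mm in the disc's frame. Origin: middle of its foot, 26 mm above the worktop; its top is 90 mm above the worktop. Stays in its hole.
- tube_5: Capped sample tube, 17 mm across the cap, 64 mm high, white cap, standing loose in one of the disc's holes at x = -20, y = 50 mm in the disc's frame. Origin: middle of its foot, 26 mm above the worktop; its top is 90 mm above the worktop. Stays in its hole.
- rack: Bystander: orange tube rack 170 x 66 mm, 33 mm high, left of the carousel, with two tubes standing in it (top 67 mm above the worktop). Origin: middle of its underside.
- beaker: Bystander: glass beaker 54 mm across, 70 mm high, right of the carousel. Origin: middle of its underside.
- marker: Bystander: marker pen 129 mm long, 19 mm thick, lying on the worktop right of the carousel. Origin: middle of its underside.

How it is judged (in metres and radians):
On the way:
1. the disc has been turned so that its slot faces the bar, the bar not yet in the slot (y of slot in the frame of stand between -0.006 and 0.006 m and x of slot in the frame of stand below 0 m and value of joint lock_bar below 0.014 m), for 0.2 s.
At the end, for the whole second after the job is handed in: The bar is home (joint above 0.032 of 0.034 m) in the slot (slot point within 4 mm of the bar's centre line, on the bar's side), the disc at rest and flat on its shoulder (within 4 mm of its seat), and each of the three tubes upright on the floor of its hole (within 5 mm, tilt under 0.25 rad) (value of joint lock_bar above 0.032 m and y of slot in the frame of stand between -0.004 and 0.004 m and x of slot in the frame of stand below 0 m and z of disc in the frame of stand below 0.026 m and angle between disc's own z axis and vertical below 0.06 rad and angular speed of disc below 0.05 rad/s and z of each of tube_1, tube_3, tube_5 in the frame of disc below 0.009 m and angle between each of tube_1, tube_3, tube_5's own z axis and vertical below 0.25 rad); the robot touches nothing.
It fails at once if the disc is lifted or tipped off its shoulder (6 mm, or 0.1 rad) (z of disc in the frame of stand above 0.028 m or angle between disc's own z axis and vertical above 0.1 rad).
It fails at once if a tube is lifted in or out of its hole (more than 10 mm) or tipped (z of any of tube_1, tube_3, tube_5 in the frame of disc above 0.014 m or angle between any of tube_1, tube_3, tube_5's own z axis and vertical above 0.4 rad).
It fails at once if the tube rack, the beaker or the marker is shifted more than 20 mm, or the beaker or the rack tipped (distance of any of rack, beaker, marker from where it was at the start of the episode above 0.02 m or angle between any of rack, beaker's own z axis and vertical above 0.3 rad).
It also fails if it takes over 64 s, if anything falls off the work surface, if the arm or the gripper's body presses on something with over 40 N, if the wrist force passes 120 N, or if a joint passes its speed limit or range.

## Robot

A 7-joint arm with a two-finger parallel gripper is mounted at the origin on a cart in front of the work surface, level with it; the furniture and walls round the work are solid. World frame = base frame: x ahead of the robot, y to its left, z up, the work surface at z = 0. Lengths are in mm, angles in rad, forces in N, time in s.
With the tool pointing down it reaches from about 400 to 850 mm from the base axis. Payload 4.5 kg.
Tool frame: the origin (TCP) lies between the finger pads; the fingertips stand 19 mm ahead of it and the grasp point (between the pads) is the TCP; z points along the fingers, y is the line along which they close (so a half turn about z gives the same grasp; the last joint's range is limited). The gripper opens to 88 mm and grips with 3 to 60 N. Pads are 18 mm wide; open, the fingers measure 123 mm over their backs; the gripper's body (75 mm by 187 mm) begins 45 mm behind the grasp point.
Start: joints at [1.156, 0.689, -0.195, 1.565, 0.157, 0.902, -0.215], TCP at [271.208, -563.115, 257.743] pointing down, gripper open.
Joint ranges: [-3.01, 3.01], [-0.46, 2.08], [-1.47, 1.51], [0.13, 2.56], [-1, 4.14], [0.04, 2.09], [-2.66, 2.66]. Speed limits (rad/s): [2.57, 2.57, 3.14, 3.14, 3.14, 3.14, 3.14].

## Interface

Orientations are given as a rotation vector (axis times angle).
In Python, from station import bot, imaging gives the robot as it stands (bot), with the cameras (imaging).
- The arm moves only by the tool shift_gripper, called after "Call:" as a command line: name --argument value ..., lists and objects as JSON in quotes. Schema: {"type":"object","properties":{"rows":{"type":"array","items":{"type":"object","properties":{"d":{"type":"array","items":{"type":"number"},"minItems":3,"maxItems":3},"spin":{"type":"number"},"aperture":{"type":"number"}},"additionalProperties":false,"required":["aperture"]},"minItems":1,"maxItems":8},"clamp_n":{"type":"number"},"only":{"type":"string"},"quiet":{"type":"boolean"},"lines":{"type":"string"}},"required":["rows"],"additionalProperties":false}. rows is a list of rows, 1 to 8 of them, each an object with the fields d (a list: dx, dy, dz in shares of the most that a row can go, 1 being 50 mm), spin (a turn about the tool's z in a scale on which 1.0 is pi rad), aperture (the finger opening in mm); a field left out counts as zero (the opening has to be given); each row shifts and turns the commanded pose from where the row before left it, along the tool's axes as they then stand; what a row does not reach is not made up. A row lasts 1/10 s, in which the tool goes at most 50 mm and 0.15 rad, less where a joint would pass 70% of its speed; a pose out of reach is approached as far as the arm can. The fingers move at their own pace and stop on an object; clamp_n is the grip in N (left out, the last holds). Time passes only in rows, so rows that do not move let the fingers close. The tool returns the time, the measured TCP pose, the force, the opening and the grip force at its end. only (a regular expression) keeps the lines of the reply that match it, lines (a string "A,B") keeps lines A to B, and quiet returns only ok. Shift and turn numbers lie between -1 and 1, and a call with a number outside is refused. Input that does not fit is refused with a message, and nothing moves.
- bot.state(): the state, without advancing time (a new reading comes with each control period).
- imaging.snapshot(name): name is "scene" or "top" or "wrist"; returns the picture (400x640x3 uint8, blue, green, red); there is no depth.
- imaging.calibration(name): a dict with "vfov" (degrees; the focal length in pixels is half the picture's height over the tangent of half this angle, whatever the lens; pixels are square), "cx", "cy" (the principal point, pixels), "rvec" (rotation vector, rad) and "tvec" (3), from world to camera coordinates, as OpenCV has them. Camera axes: x right, y down, z forward; pixel columns grow to the right and rows downward; lengths in mm; the calibration is good to about 2 mm. A picture is of the moment at which its call begins: read the wrist's pose just before it. calibration takes no time and is no camera call; for the wrist camera it gives the pose at the moment of the call.
- bot.hand_in(): hands the job in; it is judged then, once.
The state is a dict: "clock": time; "joints": joint angles; "qd": joint speeds; "effort": joint torques, N m; "eef_pos": TCP position; "tool_rot": TCP orientation; "force": force on the tool from outside, world axes, zero at the start; "ft_torque": the same for the moment, N m; "finger_gap": finger opening in mm; "finger_force": force on a finger pad.
Only numpy, scipy, OpenCV 4.12 (cv2) and the standard library are available. Lean on these libraries where they do the work, as an engineer would, in place of code of your own. Each camera call takes 0.05 s, during which the arm holds its last target. There are 200 camera calls.

## Working session

There is one attempt and no reset: what is moved stays moved. The work goes in short steps, Python scripts to look and compute and a tool call to move; the robot and the scene stay as the last step left them, time stands still between calls to the robot, and variables do not carry over. Pictures are saved under pics/ and viewed, at most 10 in all, crops included, and the job is handed in when it is done.

```bash
ls; mkdir -p pics
```

Run:
```python
from station import bot, imaging
import cv2
print(bot.state())
for n in("top","scene"):
    print(n,imaging.calibration(n)); cv2.imwrite(f"pics/{n}0.png",imaging.snapshot(n))
```

```text
pics
station.py
{'clock': 0.0, 'joints': array([ 1.15581536,  0.68998885, -0.19452176,  1.56632918,  0.15732736,
        0.90249542, -0.21508418]), 'qd': array([-1.45736315e-04, -2.48546409e-04,  6.53308395e-04, -1.77836167e-04,
       -1.91890647e-03,  4.99771597e-05, -6.58700532e-04]), 'effort': array([ 7.05763614e-04, -5.27559865e+01, -1.26651898e+00, -1.53422731e+01,
       -5.26586152e-02,  6.55790194e-03,  1.37337061e-04]), 'eef_pos': array([ 270.86694998, -562.59999327,  256.91112588]), 'tool_rot': array([-3.06109250e+00, -6.98840875e-01,  8.61232057e-04]), 'force': array([ 0.2158839 ,  0.14588838, -0.44123092]), 'ft_torque': array([-0.07560712,  0.00951919,  0.00607698]), 'finger_force': 0.0, 'finger_gap': 88.53689619240502}
top {'vfov': 54.28374962873079, 'cx': 320.59669076685003, 'cy': 199.22586483386516, 'rvec': array([ 2.19855537, -2.17877755,  0.11310728]), 'tvec': array([ -45.76980436,  544.89904312, 1127.98419358])}
scene {'vfov': 55.50920103146324, 'cx': 320.48829798000975, 'cy': 194.80714135066248, 'rvec': array([ 0.75448765, -2.2938549 ,  1.42005742]), 'tvec': array([404.47432172, 205.81182916, 742.2809795 ])}
```

View pics/top0.png

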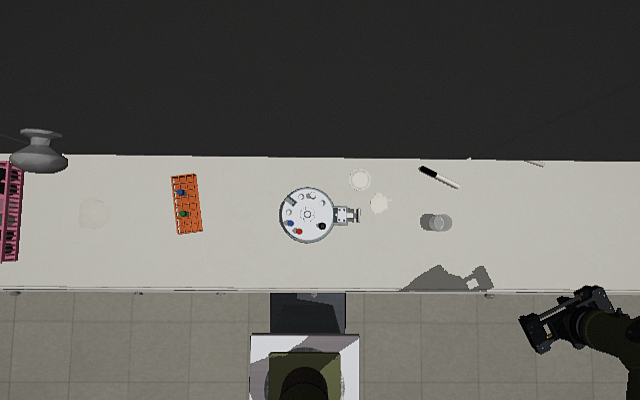

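View pics/scene0.png

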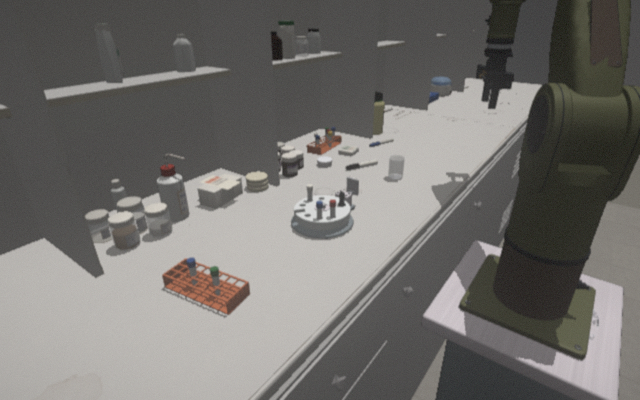

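The top picture shows the disc at about (307,215), the black peg at about (321,226), the bar and thumb plate running right to about (358,215), and a slot candidate at about (291,201). I'll enlarge it.

Create h.py:
```python
import numpy as np, cv2
from station import bot, imaging
def K(c):
    f=200/np.tan(np.radians(c["vfov"]/2)); return np.array([[f,0,c["cx"]],[0,f,c["cy"]],[0,0,1]])
def ray(c,px,z):
    R,_=cv2.Rodrigues(c["rvec"]); C=-R.T@c["tvec"]
    d=R.T@np.linalg.inv(K(c))@np.array([*px,1.]); return C+d*(z-C[2])/d[2]
def proj(c,P):
    return cv2.projectPoints(np.float64(P).reshape(-1,3),c["rvec"],c["tvec"],K(c),None)[0][:,0]
```

Run:
```python
from h import *
im=cv2.imread("pics/top0.png")[175:255,265:375]
cv2.imwrite("pics/topc.png",cv2.resize(im,None,fx=7,fy=7,interpolation=cv2.INTER_CUBIC))
c=imaging.calibration("top")
for p,z in(((307,215),46),((321,226),83),((358,215),78),((291,201),46),((436,222),0),((440,177),10),((185,205),33)): print(p,ray(c,p,z).round(1))
R,_=cv2.Rodrigues(c["rvec"]);print(-R.T@c["tvec"])
R=cv2.Rodrigues(bot.state()["tool_rot"])[0];print(R.round(3))
w=imaging.calibration("wrist");print(w); Rw=cv2.Rodrigues(w["rvec"])[0]; C=-Rw.T@w["tvec"]; print("cam in tool",(R.T@(C-bot.state()["eef_pos"])).round(1),(Rw@R).round(2))
```

```text
(307, 215) [497.4  -1.6  46. ]
(321, 226) [465.6 -41.4  83. ]
(358, 215) [ 497.4 -145.    78. ]
(291, 201) [537.4  45.   46. ]
(436, 222) [ 481.8 -389.7    0. ]
(440, 177) [ 617.2 -400.9   10. ]
(185, 205) [523.8 352.6  33. ]
[ 449.82762922  -17.88229851 1169.91175331]
[[ 0.901  0.434 -0.001]
 [ 0.434 -0.901  0.001]
 [-0.    -0.002 -1.   ]]
{'vfov': 71.49258491792361, 'cx': 319.86616095428195, 'cy': 198.89858726662064, 'rvec': array([-2.43334629,  1.52852586,  0.23745724]), 'tvec': array([-625.15440318,  -41.14961676,  390.95305402])}
cam in tool [  78.6    1.  -127.4] [[-0.    1.   -0.  ]
 [-0.95 -0.   -0.3 ]
 [-0.3   0.    0.95]]
```

View pics/topc.png

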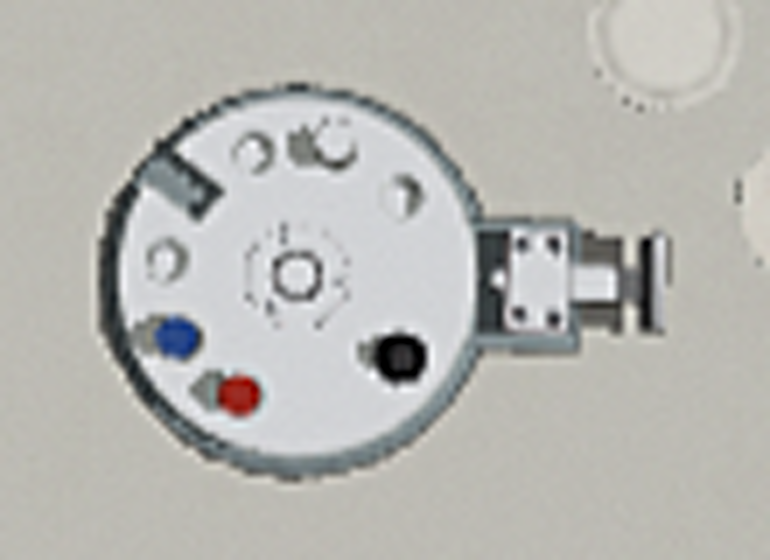

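The crop shows the spindle top at (297,276), peg top at (401,356), slot mouth to end at (160,160)-(205,205), thumb plate top at (655,283), and the guide block spanning y 218–352. The blue and red tubes are at lower left and the white one is at (335,140). Next I'll work out the geometry.

Run:
```python
from h import *
c=imaging.calibration("top")
P=lambda u,v,z: ray(c,((u+.5)/7-.5+265,(v+.5)/7-.5+175),z)[:2]
S=P(297,276,58);peg=P(401,356,83)
print("spindle",S,"peg",peg)
for n,q in dict(peg=peg,slotend=P(205,203,46),slotmouth=P(157,163,46),plate=P(652,283,78),plateout=P(664,283,78),screwmid=P(537,280,48),bl=P(577,287,48)).items():
    d=q-S; print(n,d.round(1),np.hypot(*d).round(1),np.degrees(np.arctan2(d[1],d[0])).round(1))
s=bot.state();R=cv2.Rodrigues(s["tool_rot"])[0]
print("move to above, tool axes",R.T@(np.array([S[0],S[1]-20,240])-s["eef_pos"]))
```

```text
spindle [499.7561634   -1.73979739] peg [467.22072975 -43.74773118]
peg [-32.5 -42. ] 53.1 -127.8
slotend [30.3 38.4] 48.9 51.7
slotmouth [46.6 58.4] 74.7 51.4
plate [  -2.4 -142.5] 142.5 -91.0
plateout [  -2.4 -147.3] 147.3 -90.9
screwmid [ -0.3 -98.6] 98.6 -90.2
bl [  -3.  -115.1] 115.1 -91.5
move to above, tool axes [ 440.88987074 -387.98990496   17.58009976]
```

The manual's scale: shifts go in shares of 50 mm and turns go in shares of pi rad. Converting my numbers, 36 mm is 0.72, -32 mm is -0.64.

Call:
shift_gripper --rows '[{"d":[0.72, -0.64, 0], "aperture":40}, {"d":[0.72, -0.64, 0], "aperture":40}, {"d":[0.72, -0.64, 0], "aperture":40}, {"d":[0.72, -0.64, 0], "aperture":40}, {"d":[0.72, -0.64, 0], "aperture":40}, {"d":[0.72, -0.64, 0], "aperture":40}, {"d":[0.72, -0.64, 0], "aperture":40}, {"d":[0.72, -0.64, 0], "aperture":40}]'

```text
clock: 0.9
eef_pos: [419.9, -205.7, 257.6]
tool_rot: [-3.063, -0.699, 0.0]
force: [0.9, 0.3, -0.5]
finger_gap: 40.1
finger_force: 0.0
```

Call:
shift_gripper --rows '[{"d":[0.72, -0.64, 0], "aperture":40}, {"d":[0.72, -0.64, 0], "aperture":40}, {"d":[0.72, -0.64, 0], "aperture":40}, {"d":[0.72, -0.64, 0], "aperture":40}, {"spin":-0.0477, "aperture":40}, {"spin":-0.0477, "aperture":40}, {"spin":-0.0477, "aperture":40}, {"spin":-0.0477, "aperture":40}]'

```text
clock: 1.7
eef_pos: [493.6, -29.5, 257.4]
tool_rot: [-2.714, -1.582, 0.001]
force: [0.1, -0.5, 0.8]
finger_gap: 40.1
finger_force: 0.0
```

```bash
python3 -c "
from station import bot, imaging
print(bot.state())"
```

```text
{'clock': 1.7, 'joints': array([ 0.17274526,  0.53217311, -0.31887754,  1.94674138,  0.24938262,
        0.70120156, -0.81194923]), 'qd': array([ 0.29619665,  0.03781682, -0.45124342, -0.01574381,  0.34091406,
        0.07735515,  1.12929681]), 'effort': array([ -1.73504725, -42.12885976,  -1.34594891, -12.45295465,
        -0.38663596,  -0.13072114,  -1.19397797]), 'eef_pos': array([493.57189919, -29.49550665, 257.43110492]), 'tool_rot': array([-2.71394924e+00, -1.58210272e+00,  1.15730412e-03]), 'force': array([ 0.06084644, -0.47857884,  0.79301602]), 'ft_torque': array([ 0.00105332, -0.01545617,  0.02850118]), 'finger_force': 0.0, 'finger_gap': 40.121931034239225}
```

Scaled: -0.15 rad is -0.0477.

Call:
shift_gripper --rows '[{"spin":-0.0477, "aperture":40}, {"spin":-0.0477, "aperture":40}, {"aperture":40}, {"aperture":40}]'

```text
clock: 2.1
eef_pos: [493.7, -29.8, 257.5]
tool_rot: [-2.457, -1.957, 0.0]
force: [-0.5, 0.3, 0.2]
finger_gap: 39.5
finger_force: 0.0
```

Run:
```python
from h import *
import pickle
s=bot.state(); c=imaging.calibration("wrist"); im=imaging.snapshot("wrist"); pickle.dump((s,c),open("w1.pkl","wb"))
cv2.imwrite("pics/w1.png",im); print(s["joints"][6])
```

```text
-0.5900215541219012
```

View pics/w1.png

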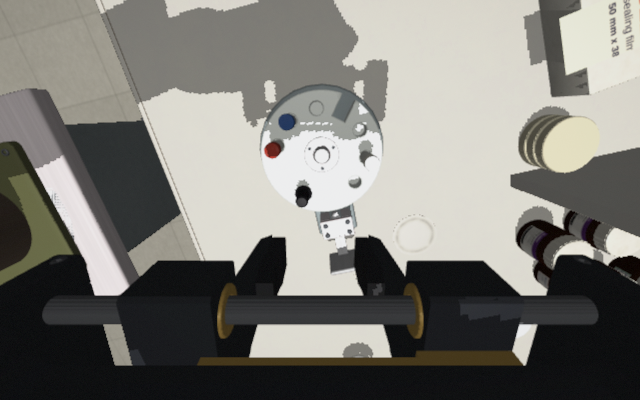

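The wrist picture shows the spindle top at (321,156), peg top at (302,201), thumb plate near (342,262), slot at (344,106), and the bar side at the bottom.

Run:
```python
from h import *
import pickle
s,c=pickle.load(open("w1.pkl","rb"))
S=ray(c,(321,155.5),58)[:2]; print("S",S)
for n,p,z in(("peg",(302,202),83),("blockscrews",(337,228.5),48),("plate top inner",(343,252),78),("slot end",(336,119),46),("slot mouth",(349,95.5),46)):
    d=ray(c,p,z)[:2]-S; print(n,d.round(1),np.hypot(*d).round(1),np.degrees(np.arctan2(d[1],d[0])).round(1))
S0=np.array([499.8,-1.7])
print(proj(c,[[*S0,58]]))
R=cv2.Rodrigues(s["tool_rot"])[0]; print("yaw",np.degrees(np.arctan2(R[1,0],R[0,0])))
a=np.radians(-128); T=np.array([*S0+54*np.array([np.cos(a),np.sin(a)]),130]); print(T,R.T@(T-s["eef_pos"]))
```

```text
S [502.15203407  -3.23280294]
peg [-32.3 -43.2] 53.9 -126.7
blockscrews [ -1.2 -99.8] 99.8 -90.7
plate top inner [   0.6 -119. ] 119.0 -89.7
slot end [26.3 36. ] 44.6 53.8
slot mouth [46.2 57.9] 74.1 51.5
[[318.75755327 154.67614542]]
yaw 77.06374890703145
[466.55428033 -44.25258069 130.        ] [-20.11942034 -23.12402818 127.5266076 ]
```

Scaled: -0.15 rad is -0.0477.

Call:
shift_gripper --rows '[{"spin":-0.0477, "aperture":40}, {"spin":-0.0477, "aperture":40}, {"spin":-0.0477, "aperture":40}, {"spin":-0.0477, "aperture":40}, {"spin":-0.0477, "aperture":40}, {"spin":-0.0477, "aperture":40}, {"spin":-0.0477, "aperture":40}, {"spin":-0.0477, "aperture":40}]' --quiet true

```text
ok
```

Call:
shift_gripper --rows '[{"spin":-0.0477, "aperture":40}, {"spin":-0.0477, "aperture":40}, {"spin":-0.0477, "aperture":40}, {"spin":-0.0477, "aperture":40}, {"spin":-0.0477, "aperture":40}, {"spin":-0.0477, "aperture":40}, {"spin":-0.0477, "aperture":40}, {"spin":-0.0477, "aperture":40}]' --quiet true

```text
ok
```

Call:
shift_gripper --rows '[{"spin":-0.0477, "aperture":40}, {"spin":-0.0477, "aperture":40}, {"aperture":40}, {"aperture":40}]'

```text
clock: 4.15
eef_pos: [493.7, -29.7, 257.5]
tool_rot: [1.37, -2.827, -0.0]
force: [-0.9, -0.3, 0.7]
finger_gap: 40.0
finger_force: 0.0
```

Create t.py:
```python
from h import *
import sys
s=bot.state(); R=cv2.Rodrigues(s["tool_rot"])[0]
S=np.array([501,-2.5]); a,r,z=map(float,sys.argv[1:4]); t=np.radians(a)
T=np.array([*S+r*np.array([np.cos(t),np.sin(t)]),z])
d=s["eef_pos"][:2]-S
print("clock",s["clock"],"yaw",np.degrees(np.arctan2(R[1,0],R[0,0])).round(2),"j7",s["joints"][6].round(2),"tcp polar",np.hypot(*d).round(1),np.degrees(np.arctan2(d[1],d[0])).round(1),"z",s["eef_pos"][2].round(1))
print("tool move",(R.T@(T-s["eef_pos"])).round(1))
```

```bash
python3 t.py -127.5 54 79
```

```text
clock 4.15 yaw -128.29 j7 1.57 tcp polar 28.2 -105.1 z 257.5
tool move [ 28.   10.3 178.5]
```

Scaled: 40 mm is 0.8, 28 mm is 0.56.

Call:
shift_gripper --rows '[{"d":[0.28, 0.1, 0], "aperture":40}, {"d":[0.28, 0.1, 0], "aperture":40}, {"d":[0, 0, 0.8], "aperture":40}, {"d":[0, 0, 0.8], "aperture":40}, {"d":[0, 0, 0.8], "aperture":40}, {"d":[0, 0, 0.56], "aperture":40}, {"d":[0, 0, 0.3], "aperture":40}, {"d":[0, 0, 0.3], "aperture":40}]'

```text
clock: 4.95
eef_pos: [468.5, -45.7, 78.7]
tool_rot: [1.371, -2.825, 0.001]
force: [-0.1, 0.2, -0.0]
finger_gap: 39.9
finger_force: 0.0
```

Call:
shift_gripper --rows '[{"aperture":40}, {"aperture":40}]'

```text
clock: 5.15
eef_pos: [468.8, -45.5, 80.0]
tool_rot: [1.374, -2.825, 0.0]
force: [0.0, -0.0, -0.2]
finger_gap: 39.6
finger_force: 0.0
```

```bash
python3 t.py -127.5 54 79
```

Run:
```python
from h import *
cv2.imwrite("pics/w2.png",imaging.snapshot("wrist"))
```

```text
clock 5.15 yaw -128.12 j7 1.2 tcp polar 53.7 -126.8 z 80.0
tool move [0.3 0.6 1. ]
```

View pics/w2.png

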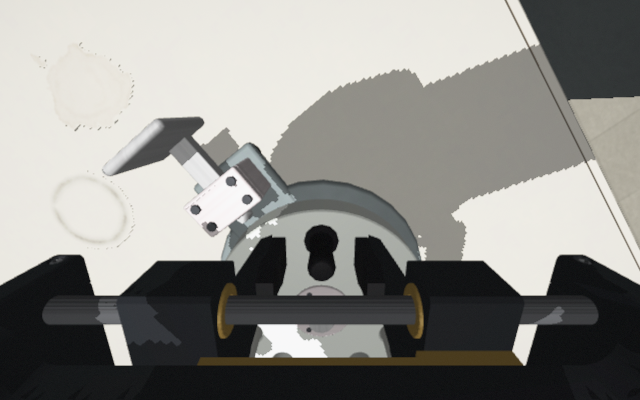

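The peg stands centred between the fingers at (320,240), so I'll cage it closely and sweep the arc.

Scaled: 5.4 mm is 0.108, -0.3 mm is -0.006, 0.1 rad is 0.0318.

Call:
shift_gripper --rows '[{"aperture":22}, {"aperture":22}, {"aperture":22}, {"d":[-0.006, 0.108, 0], "spin":0.0318, "aperture":22}, {"d":[-0.006, 0.108, 0], "spin":0.0318, "aperture":22}, {"d":[-0.006, 0.108, 0], "spin":0.0318, "aperture":22}, {"d":[-0.006, 0.108, 0], "spin":0.0318, "aperture":22}, {"aperture":22}]' --clamp_n 10

```text
clock: 6.0
eef_pos: [454.8, -29.0, 80.0]
tool_rot: [-0.789, 3.041, -0.001]
force: [0.9, -0.7, 0.1]
finger_gap: 22.3
finger_force: 0.0
```

```bash
python3 t.py -150.5 54 79
```

```text
clock 6.0 yaw -150.92 j7 0.72 tcp polar 53.3 -150.2 z 80.0
tool move [0.7 0.3 1. ]
```

Scaled: 5.4 mm is 0.108, -0.2 mm is -0.004, 0.1 rad is 0.0318.

Call:
shift_gripper --rows '[{"d":[-0.004, 0.108, 0], "spin":0.0318, "aperture":22}, {"d":[-0.004, 0.108, 0], "spin":0.0318, "aperture":22}, {"d":[-0.004, 0.108, 0], "spin":0.0318, "aperture":22}, {"d":[-0.004, 0.108, 0], "spin":0.0318, "aperture":22}, {"d":[-0.004, 0.108, 0], "spin":0.0318, "aperture":22}, {"d":[-0.004, 0.108, 0], "spin":0.0318, "aperture":22}, {"d":[-0.004, 0.108, 0], "spin":0.0318, "aperture":22}, {"d":[-0.004, 0.108, 0], "spin":0.0318, "aperture":22}]'

```text
clock: 6.8
eef_pos: [449.7, 11.3, 79.8]
tool_rot: [0.462, 3.107, -0.004]
force: [-0.1, -2.8, 1.4]
finger_gap: 22.5
finger_force: 1.3
```

```bash
python3 t.py 162 54 79
```

```text
clock 6.8 yaw 163.08 j7 -0.18 tcp polar 53.1 164.9 z 79.8
tool move [0.9 2.7 0.8]
```

Call:
shift_gripper --rows '[{"d":[-0.004, 0.108, 0], "spin":0.0318, "aperture":22}, {"d":[-0.004, 0.108, 0], "spin":0.0318, "aperture":22}, {"d":[-0.004, 0.108, 0], "spin":0.0318, "aperture":22}, {"d":[-0.004, 0.108, 0], "spin":0.0318, "aperture":22}, {"d":[-0.004, 0.108, 0], "spin":0.0318, "aperture":22}, {"d":[-0.004, 0.108, 0], "spin":0.0318, "aperture":22}, {"d":[-0.004, 0.108, 0], "spin":0.0318, "aperture":22}, {"aperture":22}]'

```text
clock: 7.6
eef_pos: [471.8, 42.6, 79.8]
tool_rot: [1.494, 2.764, -0.0]
force: [-0.2, -0.7, 0.7]
finger_gap: 22.0
finger_force: 0.0
```

```bash
python3 t.py 123.1 54 79
```

```text
clock 7.6 yaw 123.22 j7 -0.82 tcp polar 53.7 122.9 z 79.8
tool move [ 0.3 -0.2  0.8]
```

Scaled: 5.4 mm is 0.108, 4.5 mm is 0.09, 0.1 rad is 0.0318.

Call:
shift_gripper --rows '[{"d":[-0.004, 0.108, 0], "spin":0.0318, "aperture":22}, {"d":[-0.004, 0.108, 0], "spin":0.0318, "aperture":22}, {"d":[-0.004, 0.108, 0], "spin":0.0318, "aperture":22}, {"d":[-0.004, 0.108, 0], "spin":0.0318, "aperture":22}, {"d":[-0.004, 0.108, 0], "spin":0.0318, "aperture":22}, {"d":[-0.006, 0.09, 0], "spin":0.0255, "aperture":22}, {"aperture":22}, {"aperture":22}]' --clamp_n 3

```text
clock: 8.4
eef_pos: [501.4, 51.6, 79.7]
tool_rot: [-2.219, -2.224, -0.001]
force: [-0.1, -0.5, -0.3]
finger_gap: 22.0
finger_force: 0.0
```

```bash
python3 t.py 89.6 54 79
```

```text
clock 8.4 yaw 90.12 j7 -1.25 tcp polar 54.1 89.6 z 79.7
tool move [-0.1  0.   0.7]
```

Call:
shift_gripper --rows '[{"aperture":13}, {"aperture":13}, {"aperture":13}, {"aperture":13}, {"aperture":13}, {"aperture":13}]' --clamp_n 3

```text
clock: 9.0
eef_pos: [501.1, 51.8, 79.7]
tool_rot: [-2.223, -2.219, -0.0]
force: [-3.7, 1.7, 1.5]
finger_gap: 14.1
finger_force: 3.0
```

```bash
python3 t.py 89.6 54 79
```

```text
clock 9.0 yaw 89.91 j7 -1.25 tcp polar 54.3 89.9 z 79.7
tool move [-0.3  0.2  0.7]
```

Now I'll open, rise, and check the slot against the bar.

Scaled: -49 mm is -0.98, -40 mm is -0.8.

Call:
shift_gripper --rows '[{"aperture":36}, {"aperture":36}, {"aperture":36}, {"d":[0, 0, -0.4], "aperture":36}, {"d":[0, 0, -0.8], "aperture":36}, {"d":[0, 0, -0.8], "aperture":36}, {"d":[0, 0, -0.8], "aperture":36}, {"d":[-0.98, 0, -0.4], "aperture":36}]'

```text
clock: 9.8
eef_pos: [503.7, 12.3, 243.3]
tool_rot: [2.211, 2.23, 0.018]
force: [1.0, 0.2, -0.1]
finger_gap: 36.2
finger_force: 0.0
```

Call:
shift_gripper --rows '[{"d":[-0.98, 0, 0], "aperture":36}, {"d":[-0.98, 0, 0], "aperture":36}, {"d":[-0.98, 0, 0], "aperture":36}, {"d":[-0.84, 0, 0], "aperture":36}, {"aperture":0}, {"aperture":0}, {"aperture":0}]'

```text
clock: 10.5
eef_pos: [501.1, -182.2, 238.9]
tool_rot: [-2.221, -2.222, -0.002]
force: [0.5, -0.3, -0.4]
finger_gap: 13.9
finger_force: 0.0
```

Run:
```python
from h import *
import pickle
s=bot.state(); c=imaging.calibration("wrist"); im=imaging.snapshot("wrist"); pickle.dump((s,c),open("w3.pkl","wb"))
cv2.imwrite("pics/w3.png",im)
u=proj(c,[[501,-2.5,46]])[0]; print(u)
cv2.imwrite("pics/w3c.png",cv2.resize(im[0:260,200:460],None,fx=2.3,fy=2.3,interpolation=cv2.INTER_CUBIC))
```

```bash
python3 t.py -90.4 186 64
```

```text
[318.64647044   2.64333791]
clock 10.55 yaw 90.06 j7 -0.46 tcp polar 179.4 -89.9 z 239.0
tool move [ -6.7  -1.6 175. ]
```

View pics/w3c.png

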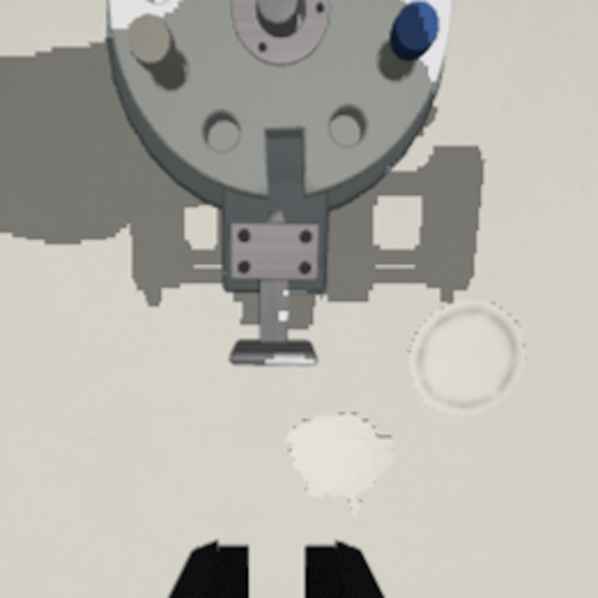

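The crop shows the slot facing the bar: slot centre (285,160), nose at (277,215), block plate centre (275,250), thumb plate (274,350), spindle top (280,10). It looks slightly off to the right, so I'll measure it.

Run:
```python
from h import *
import pickle
s,c=pickle.load(open("w3.pkl","rb"))
P=lambda u,v,z: ray(c,((u+.5)/2.3-.5+200,(v+.5)/2.3-.5),z)[:2].round(1)
for n,u,v,z in(("spindle",281,10,58),("slot end",285,129,46),("slot mouth",286,192,46),("nose",277,214,38),("nose base?",276,221,39),("blk plate near",274.5,222,48),("blk plate far",274.5,279,48),("bar",274,305,39),("plate top",273.5,343,78),("platebot",273.5,363,78),("blockL",222,200,46),("blockR",327,206,46)): print(n,P(u,v,z))
im=cv2.imread("pics/w3.png")
cv2.imwrite("pics/w3d.png",cv2.resize(im[0:165,280:365],None,fx=6,fy=3.6,interpolation=cv2.INTER_CUBIC))
```

```text
spindle [504.1  -7.5]
slot end [506.1 -49.9]
slot mouth [506.7 -76.3]
nose [502.5 -85.4]
nose base? [502.1 -88.6]
blk plate near [501.4 -89.5]
blk plate far [ 501.3 -115.2]
bar [ 501.1 -128. ]
plate top [ 500.9 -141.8]
platebot [ 500.9 -150.8]
blockL [476.9 -79.8]
blockR [525.9 -82.4]
```

View pics/w3d.png

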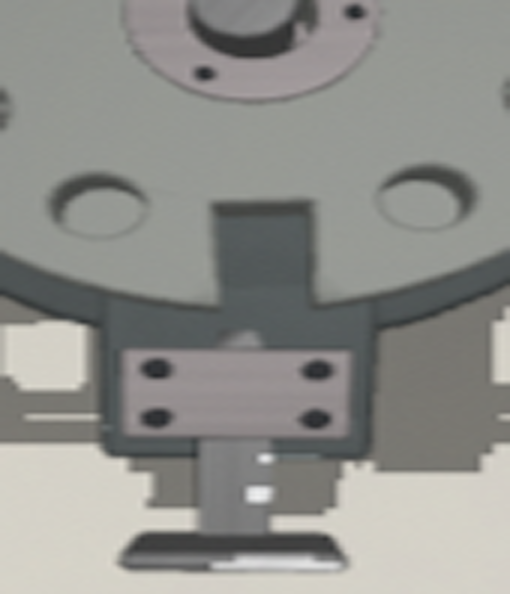

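Scaled: 50 mm is 1, 46.8 mm is 0.936.

Call:
shift_gripper --rows '[{"d":[0.936, 0, 0], "aperture":36}, {"d":[0.936, 0, 0], "aperture":36}, {"d":[0.936, 0, 0], "aperture":36}, {"d":[0.936, 0, 0], "aperture":36}, {"d":[0.936, 0, 0], "aperture":36}, {"aperture":36}, {"d":[0, 0, 1], "aperture":36}, {"d":[0, 0, 0.8], "aperture":36}]'

```text
clock: 11.35
eef_pos: [501.4, 51.9, 148.1]
tool_rot: [2.219, 2.222, 0.003]
force: [0.2, -0.6, -0.5]
finger_gap: 35.7
finger_force: 0.0
```

```bash
python3 t.py 89.9 54.3 79.7
```

```text
clock 11.35 yaw 90.08 j7 -1.09 tcp polar 54.4 89.5 z 148.1
tool move [-0.1 -0.5 68.4]
```

Call:
shift_gripper --rows '[{"d":[0, 0, 0.8], "aperture":36}, {"d":[0, 0, 0.4], "aperture":36}, {"d":[0, 0, 0.18], "aperture":36}, {"aperture":36}]'

```text
clock: 11.75
eef_pos: [500.8, 51.1, 79.2]
tool_rot: [-2.221, -2.221, 0.001]
force: [-0.1, -0.3, -0.5]
finger_gap: 36.2
finger_force: 0.0
```

```bash
python3 t.py 86.3 54.3 79.7
```

```text
clock 11.75 yaw 89.99 j7 -1.24 tcp polar 53.6 90.2 z 79.2
tool move [ 0.6  3.7 -0.6]
```

Scaled: 3.5 mm is 0.07, 0.2 mm is 0.004, 0.06 rad is 0.0191.

Call:
shift_gripper --rows '[{"aperture":22}, {"aperture":22}, {"d":[0.004, 0.07, 0], "spin":0.0191, "aperture":22}, {"aperture":13}, {"aperture":13}, {"aperture":13}, {"aperture":13}, {"aperture":13}]' --clamp_n 3

```text
clock: 12.55
eef_pos: [504.5, 50.7, 79.8]
tool_rot: [-2.288, -2.152, -0.0]
force: [-4.3, 1.4, 5.0]
finger_gap: 14.3
finger_force: 3.0
```

```bash
python3 t.py 86.3 54.3 79.7
```

```text
clock 12.55 yaw 86.48 j7 -1.28 tcp polar 53.3 86.2 z 79.8
tool move [ 1.  -0.1  0.1]
```

Scaled: -49 mm is -0.98, -40 mm is -0.8, -0.06 rad is -0.0191.

Call:
shift_gripper --rows '[{"aperture":36}, {"aperture":36}, {"aperture":36}, {"d":[0, 0, -0.4], "aperture":36}, {"d":[0, 0, -0.8], "aperture":36}, {"d":[0, 0, -0.8], "aperture":36}, {"d":[0, 0, -0.8], "spin":-0.0191, "aperture":36}, {"d":[-0.98, 0, -0.4], "aperture":36}]' --quiet true

```text
ok
```

Call:
shift_gripper --rows '[{"d":[-0.98, 0, 0], "aperture":20}, {"d":[-0.98, 0, 0], "aperture":0}, {"d":[-0.98, 0, 0], "aperture":0}, {"d":[-0.4, 0, 0], "aperture":0}, {"aperture":0}, {"aperture":0}]' --clamp_n 20

```text
clock: 13.95
eef_pos: [504.4, -162.2, 238.5]
tool_rot: [-2.224, -2.219, -0.001]
force: [0.2, 0.3, 0.5]
finger_gap: 0.6
finger_force: 0.0
```

Run:
```python
from h import *
import pickle
s=bot.state(); c=imaging.calibration("wrist"); im=imaging.snapshot("wrist"); pickle.dump((s,c),open("w4.pkl","wb"))
cv2.imwrite("pics/w4.png",im)
cv2.imwrite("pics/w4d.png",cv2.resize(im[0:200,270:370],None,fx=6,fy=3,interpolation=cv2.INTER_CUBIC))
```

```bash
python3 t.py -91 186 64
```

```text
clock 14.0 yaw 90.0 j7 -0.5 tcp polar 158.7 -88.7 z 238.7
tool move [-27.5  -7.  174.7]
```

View pics/w4d.png

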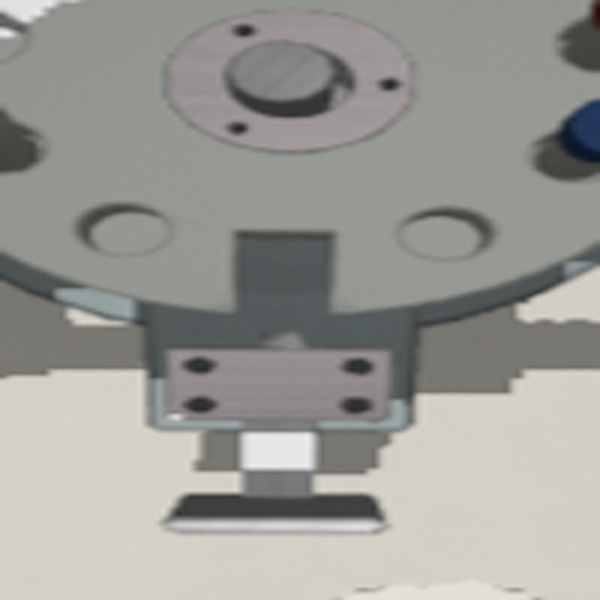

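The slot now lies nearly on the bar's line: slot centre (284,270), nose (286,338), bar (278.5,450), block plate (278.5,384), spindle (280,72), ring (289,80).

Run:
```python
from h import *
import pickle
s,c=pickle.load(open("w4.pkl","rb"))
P=lambda u,v,z: ray(c,((u+.5)/6-.5+270,(v+.5)/3-.5),z)[:2].round(1)
for n,u,v,z in(("spindle",280,72,58),("ring",289,80,47),("slot end",283.5,232,46),("slot mouth",285,305,46),("nose",286,336,38),("blk plate",278.5,384,48),("bar",278.5,450,39),("plate inner",274.5,496,78),("plate out",274.5,522,78)): print(n,P(u,v,z))
```

```text
spindle [502.3  -3.9]
ring [503.7  -3.3]
slot end [502.5 -50.2]
slot mouth [502.6 -74.5]
nose [502.7 -85.3]
blk plate [ 501.3 -102.2]
bar [ 501.  -127.6]
plate inner [ 500.7 -138.4]
plate out [ 500.7 -147.7]
```

Call:
shift_gripper --rows '[{"d":[-0.5, -0.07, 0], "aperture":0}, {"d":[0, 0, 0.9], "aperture":0}, {"d":[0, 0, 0.9], "aperture":0}, {"d":[0, 0, 0.9], "aperture":0}, {"d":[0, 0, 0.5], "aperture":0}, {"d":[0, 0, 0.32], "aperture":0}, {"aperture":0}, {"aperture":0}]' --clamp_n 20

```text
clock: 14.8
eef_pos: [501.6, -186.0, 63.1]
tool_rot: [-2.221, -2.222, -0.002]
force: [0.1, 0.6, -0.4]
finger_gap: 0.2
finger_force: 0.0
```

Call:
shift_gripper --rows '[{"d":[0.16, 0, 0], "aperture":0}, {"d":[0.16, 0, 0], "aperture":0}, {"d":[0.1, 0, 0], "aperture":0}, {"d":[0.1, 0, 0], "aperture":0}, {"d":[0.08, 0, 0], "aperture":0}, {"d":[0.08, 0, 0], "aperture":0}, {"d":[0.08, 0, 0], "aperture":0}, {"aperture":0}]'

```text
clock: 15.6
eef_pos: [501.1, -149.1, 62.6]
tool_rot: [-2.223, -2.22, -0.001]
force: [1.0, 0.8, 0.4]
finger_gap: 0.4
finger_force: 0.1
```

Scaled: 3 mm is 0.06.

Call:
shift_gripper --rows '[{"d":[0.06, 0, 0], "aperture":0}, {"d":[0.06, 0, 0], "aperture":0}, {"d":[0.06, 0, 0], "aperture":0}, {"d":[0.06, 0, 0], "aperture":0}, {"aperture":0}]'

```text
clock: 16.1
eef_pos: [500.9, -137.0, 62.5]
tool_rot: [-2.222, -2.22, -0.001]
force: [-0.1, -0.7, -0.1]
finger_gap: 0.6
finger_force: 0.2
```

Call:
shift_gripper --rows '[{"d":[0.04, 0, 0], "aperture":0}, {"d":[0.04, 0, 0], "aperture":0}, {"aperture":0}]'

```text
clock: 16.4
eef_pos: [500.8, -133.4, 62.5]
tool_rot: [-2.223, -2.219, -0.0]
force: [0.6, -1.0, -0.0]
finger_gap: 0.6
finger_force: 0.6
```

Call:
shift_gripper --rows '[{"d":[0.04, 0, 0], "aperture":0}, {"aperture":0}]'

```text
clock: 16.6
eef_pos: [500.8, -131.5, 62.5]
tool_rot: [-2.223, -2.219, 0.0]
force: [0.4, -1.2, -0.6]
finger_gap: 0.8
finger_force: 0.6
```

Call:
shift_gripper --rows '[{"d":[0.04, 0, 0], "aperture":0}, {"aperture":0}]'

```text
clock: 16.8
eef_pos: [500.8, -131.4, 62.5]
tool_rot: [2.224, 2.216, -0.004]
force: [0.7, -5.2, 0.9]
finger_gap: 0.4
finger_force: 2.4
```

Scaled: 3 mm is 0.06.

Call:
shift_gripper --rows '[{"d":[0.06, 0, 0], "aperture":0}, {"aperture":0}]'

```text
clock: 17.0
eef_pos: [500.8, -131.3, 62.5]
tool_rot: [2.225, 2.211, -0.01]
force: [1.4, -9.6, 2.5]
finger_gap: 0.5
finger_force: 5.0
```

Call:
shift_gripper --rows '[{"d":[0.06, 0, 0], "aperture":0}, {"aperture":0}]'

```text
clock: 17.2
eef_pos: [500.8, -131.3, 62.6]
tool_rot: [2.225, 2.207, -0.016]
force: [1.7, -16.0, 3.8]
finger_gap: 0.3
finger_force: 7.6
```

Call:
shift_gripper --rows '[{"d":[-0.3, 0, 0], "aperture":0}, {"d":[-0.4, 0, 0], "aperture":0}, {"d":[-0.4, 0, -0.4], "aperture":0}, {"d":[0, 0, -1], "aperture":0}, {"d":[0, 0, -1], "aperture":0}, {"d":[0, 0, -1], "aperture":0}, {"aperture":0}, {"aperture":0}]'

```text
clock: 18.0
eef_pos: [501.1, -178.3, 233.5]
tool_rot: [2.222, 2.219, 0.002]
force: [-1.0, 0.3, -0.0]
finger_gap: 0.5
finger_force: 0.0
```

Run:
```python
from h import *
s=bot.state(); c=imaging.calibration("wrist"); im=imaging.snapshot("wrist")
cv2.imwrite("pics/w5d.png",cv2.resize(im[0:220,250:390],None,fx=5,fy=2.7,interpolation=cv2.INTER_CUBIC))
for d in(118,152): print(d,(proj(c,[[501,-3-d,78],[501,-d+3,78]])-[250,0])*[5,2.7])
```

```text
118 [[342.25292182 357.13778418]
 [342.16416083 340.28050384]]
152 [[342.73464877 448.62623933]
 [342.65216849 432.96177854]]
```

View pics/w5d.png

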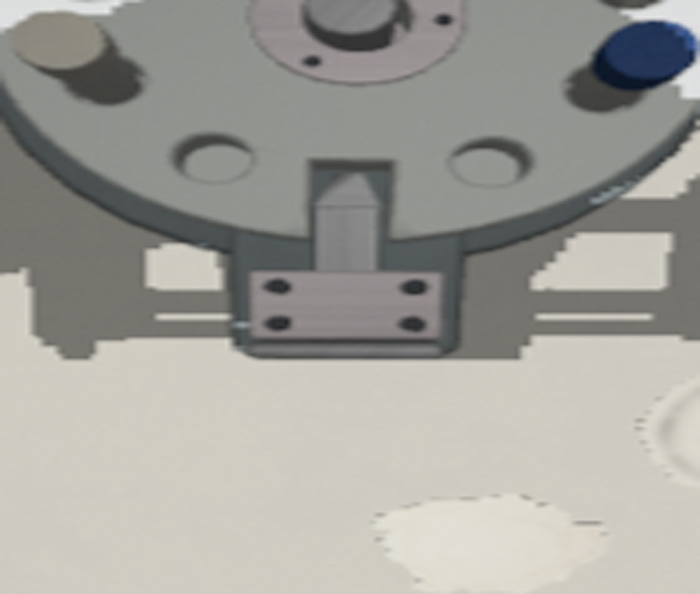

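The bar's nose is in the slot at (345,175–240), centred and near the slot's end. The thumb plate is up against the guide block at (345,350), the tubes are standing, and the hand is clear, so I'm handing in.

```bash
python3 -c "
from station import bot, imaging
print(bot.hand_in())"
```

```text
the job is handed in; nothing more can be done
None
```

The carousel is parked: the disc's slot faces the bar, the bar is pushed home to its hard stop, the tubes are upright in their holes, and the job was handed in with the hand clear after about 18 s; no verdict came back.

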